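# Park the spring pin, slide the module sled into the test dock and lock it

## Robot

A 6-joint arm with a two-finger parallel gripper is mounted at the origin on the work surface. World frame = base frame: x ahead of the robot, y to its left, z up, the work surface at z = 0. Lengths are in m, angles in rad, forces in N, time in s.
With the tool pointing down it reaches from about 0.3 to 0.85 m from the base axis. Payload 5.4 kg.
Tool frame: the origin (TCP) lies at the very end of the fingers, on their centre line; the grasp point (between the pads) lies 19 mm behind it (bot.tcp_to_grasp is the distance from the TCP to the grasp point, in m); z points along the fingers, y is the line along which they close (so a half turn about z gives the same grasp; the last joint's range is limited). The gripper opens to 85 mm and grips with 20 to 120 N. Pads are 22 mm wide; open, the fingers measure 114 mm over their backs; the gripper's body (76 mm by 85 mm) begins 54 mm behind the grasp point. The pads swing forward as they close: fully open they stand 13 mm farther back than shut.
Start: joints at [-1.519, 0.158, 1.597, -0, 1.386, -0.21], TCP at [0.149, -0.555, 0.231] pointing down, gripper open.
Joint ranges: [-2.91, 2.91], [-0.94, 2.29], [0.18, 2.7], [-1.29, 4.43], [0.17, 2.64], [-3, 3]. Speed limits (rad/s): [2.57, 2.57, 3.14, 3.14, 3.14, 3.14].

## Interface

Orientations are given as [roll, pitch, yaw] about the fixed x, y, z axes, in that order (R = Rz(yaw) Ry(pitch) Rx(roll)).
In Python, from plant import sensors, cams, order, models, bot gives the robot as it stands.
- The arm moves only by the tool apply_moves, never from a script. Its argument "rows" is a list of rows, each a list of 3 entries, a list of its own where there are three numbers: the shift along the tool's x, y, z in cm, then the turn, a rotation vector about the tool's x, y, z in rad, then the opening in per cent of the stroke, from 0 (shut) to 100 (fully open). In form: [[[dx, dy, dz], [rx, ry, rz], claw], ...]. A call has 1 to 10 rows; each row is the pose to reach, as a shift and turn from the pose commanded when the call began, along the tool's axes at that moment; what a row does not reach only later rows make up. A row lasts 1/8 s, in which the tool goes at most 62.5 mm and 10.7 degrees, less where a joint would pass 70% of its speed; a pose out of reach is approached as far as the arm can. A call with a gripper value outside its range is refused whole. The fingers move at their own pace and stop on an object; "newtons" is the grip in N (left out, the last holds). Time passes only in rows, so rows that repeat a pose let the fingers close. It gives the time, the measured TCP pose, the force, the opening and the grip force at its end, in the units of the state.
- sensors.state(): the state, without advancing time (a new reading comes with each control period).
- cams.read_camera(name): name is "scene" or "top" or "wrist"; returns the picture (384x512x3 uint8, blue, green, red); there is no depth.
- cams.calibration(name): a dict with "camera_matrix" (3x3 intrinsics, pixels), "R" (3x3) and "t" (3): a world point X has camera coordinates R X + t; the wrist camera has in their place "T_tool_cam" (4x4, takes a point from camera to tool coordinates, whose origin is the TCP and whose axes are the flange's). Camera axes: x right, y down, z forward; pixel columns grow to the right and rows downward; lengths in m; the calibration is good to about 2 mm. A picture is of the moment at which its call begins: read the wrist's pose just before it. calibration takes no time and is no camera call.
- order.finish_job(): hands the job in; it is judged then, once.
Trained networks look in the newest picture that a camera, given by its name, has taken for a name from the list of things; names that differ only in an ending like _2 or _b are one class to them, and where a whole thing is asked for, a point or a joint stands for the part that bears it (a point fixed in the world has none). Each returns a list of dicts, best first, with "score" (0 to 1); they miss things now and then, are a little off and sometimes report something else, mostly with a low value. They report only what shows in the picture. A call takes as long as a camera call. They do not tell look-alikes from the thing itself.
- models.recognise(name, camera): "rect" ([left, top, right, bottom] in pixels, round what is visible of it).
- models.masks_of(name, camera): "pixels" (384x512 bool, what is visible of it) and "rect" ([left, top, right, bottom] in pixels, round what is visible of it).
- models.mark_of(name, camera): "at" ([row, column] in pixels: a listed point, or the origin of a listed thing).
The state is a dict: "time_s": time; "joint_pos": joint angles; "dq": joint speeds; "joint_efforts": joint torques, N m; "ee_pos": TCP position; "ee_rot": TCP orientation; "contact_force": force on the tool from outside, world axes, zero at the start; "wrist_torque": the same for the moment, N m; "width": finger opening in m; "grip_force": force on a finger pad.
Only numpy, scipy, OpenCV 4.12 (cv2) and the standard library are available. Lean on these libraries where they do the work, as an engineer would, in place of code of your own. Each camera call takes 0.05 s, during which the arm holds its last target. There are 200 camera calls.

## Task

Unlock the test dock by pulling the red T-handle of its spring pin up and turning it a quarter turn so that it rests in the shallow notch and stays up by itself. Then slide the white module sled along the bench, without lifting it and without anything touching the vial rack or the pipette tip box, tongue first into the dock until it is fully home. Finally turn the handle back so that the pin springs all the way down through the window in the sled's tongue and locks it; leave the amber bottle and the glass beaker beside the dock where they stand.

Things in the scene. Friction and masses are not known exactly. Their poses are not given: they have to be found in the camera images.
- dock: Fixed aluminium and blue test dock, on a thin grey sheet level with the bench. +y is the way in, the mouth faces -y. The origin lies on the bench where the sled's origin lies when fully home, and its axes are then the sled's. The tongue's end then meets a rubber stop at y = 100 mm. A blue bridge (82 mm wide, y = 58 to 98 mm, underside 36, top 46 mm up) carries the spring pin at x = 0, y = 78 mm.
- dock_mouth (a point): Centre of the dock's mouth on the bench, axes of the dock, 23 mm before the dock's origin (dock y = -23 mm). Two flared guides, 22 mm high, about 138 mm apart here (outside about 160 mm), lead to side rails 22 mm high that leave a channel 116 mm wide from y = 0 to 52 mm. Behind, the tongue passes between the bridge's posts, 54 mm apart.
- dock_collar (a point): Centre of the top of the fixed 44 mm square steel collar on the bridge, 77 mm above the bench, on the pin's axis; axes of the dock. It has a deep slot along y and a 4 mm deep rest notch along x, both 12 mm wide. A brass cross-pin parallel to the red bar runs in them: in the slot the pin can go down, in the notch it stays up.
- plunger (a joint): How far the spring pin is pulled up, m: 0 down (tip 3 mm above bench, barring the tongue's way), at most 0.038. A spring pulls it down with 5 N at 0, 11 N at the top. It turns freely only above 0.028; turned a quarter turn either way and let go it drops into the rest notch and stays at 0.024. To bring it down: lift above 0.028, turn back, let go.
- handle: Red T-handle of the spring pin: bar 70 mm long (its y), 14 mm wide (its x), 18 mm high; origin at the bar's centre, 108 mm above the bench when down; rises and turns with the pin (vertical 10 mm stem). Bar along the dock's y when down, along the dock's x in the notch; turns at most 98 degrees either way from down. Free height under the bar: 22 mm when down, 46 mm in the notch.
- sled: Loose white instrument module on an aluminium plate, 110 (x) by 110 (y) by 54 mm high, upright flat sides, 0.45 to 0.8 kg, standing on the bench; origin at the centre of this block's underside. A flat steel tongue 40 mm wide, 6 to 16 mm above the bench, sticks out to +y, ending 100 mm from the origin. A blue band marks the tongue's side.
- tongue_window (a point): Centre of the 20 (x) by 21 mm (y) window in the sled's tongue, 78 mm ahead (+y) of the sled's origin, 11 mm above the bench; axes of the sled. The 10 mm spring pin drops through it when the sled is home.
- vial_rack: Fixed orange rack with vials, 80 (x) by 100 (y) by 72 mm high; origin at the centre of its underside, axes nearly the dock's. Rack and tip box stand on either side of the straight way into the dock, each at least 20 mm clear of a sled centred on the dock's axis; one of them stands between the sled's start and the dock. Must not be touched.
- tip_box: Fixed pipette tip box, blue with a clear lid, 80 (x) by 100 (y) by 71 mm high; origin at the centre of its underside, axes nearly the dock's. Stands on the other side of the way into the dock from the vial rack. Must not be touched.
- reagent: Loose amber bottle, 54 mm wide, 110 mm high, beside the dock on the robot's side; origin at the centre of its underside. Leave it alone.
- beaker: Loose glass beaker, 64 mm wide, 80 mm high, beside the dock on the far side; origin at the centre of its underside. Leave it alone.
There are look-alikes about, which are no part of the job. Leave any green or purple look-alike of the sled alone.

How it is judged:
On the way, in this order (a step that is already met when the one before it is completed fails the run):
1. the spring pin is up, turned across into its rest notch, and stays there released (value of joint plunger between 0.02 and 0.027 m and angle between the y axis of handle and the x axis of dock, either way round below 0.25 rad and contact force between handle and the fingers below 0.2 N), for 0.3 s.
2. the sled is fully home in the dock while the pin rests up in its notch (horizontal distance between sled and dock below 0.007 m and angle between the y axis of sled and the y axis of dock, either way round below 0.08 rad and value of joint plunger above 0.02 m), for 0.2 s.
At the end, for the whole second after the job is handed in: The spring pin is down (within 4 mm) with its handle back along the dock, through the window of the sled's tongue; the sled stands flat and still on the bench, home in the dock within 9 mm and 0.1 rad; all is released (value of joint plunger below 0.004 m and angle between the y axis of handle and the y axis of dock, either way round below 0.3 rad and horizontal distance between sled and dock below 0.009 m and angle between the y axis of sled and the y axis of dock, either way round below 0.1 rad and height (world z) of sled below 0.004 m and angle between sled's own z axis and vertical below 0.05 rad and linear speed of sled below 0.01 m/s); the robot touches nothing.
It fails at once if something touches the vial rack (contact force between vial_rack and anything else above 0.5 N).
It fails at once if something touches the pipette tip box (contact force between tip_box and anything else above 0.5 N).
It fails at once if the sled is lifted off the bench or tipped (height (world z) of sled above 0.01 m or angle between sled's own z axis and vertical above 0.15 rad).
It fails at once if the bottle or the beaker is moved (distance of any of reagent, beaker from where it was at the start of the episode above 0.02 m).
It also fails if it takes over 72 s, if anything falls off the work surface, if the arm or the gripper's body presses on something with over 40 N, if the wrist force passes 120 N, or if a joint passes its speed limit or range.

## Working session

There is one attempt and no reset: what is moved stays moved. The work goes in short steps, Python scripts to look and compute and a tool call to move; the robot and the scene stay as the last step left them, time stands still between calls to the robot, and variables do not carry over. Pictures are saved under pics/ and viewed, at most 12 in all, crops included, and the job is handed in when it is done.

Besides the shell and the picture viewer there is one more tool, called as a command line: name --argument value ..., lists and objects as JSON in quotes. apply_moves: Moves the arm, as the interface text tells. Its arguments: {"type":"object","properties":{"rows":{"type":"array","items":{"type":"array"}},"newtons":{"type":"number"}},"required":["rows"]}

```bash
mkdir -p pics
cat > h.py <<'E'
import numpy as np, cv2
from plant import sensors, cams, order, models, bot
def ray(cam,uv,z):
    c=cams.calibration(cam);K=np.array(c["camera_matrix"])
    d=np.linalg.inv(K)@np.array([uv[0],uv[1],1.])
    R=np.array(c["R"]);t=np.array(c["t"]);o=-R.T@t;d=R.T@d
    return o+d*(z-o[2])/d[2]
def proj(cam,X):
    c=cams.calibration(cam);p=np.array(c["camera_matrix"])@(np.array(c["R"])@np.array(X)+np.array(c["t"]));return p[:2]/p[2]
E
python3 - <<'E'
from h import *
a=cams.read_camera("scene");b=cams.read_camera("top")
cv2.imwrite("pics/s.png",a);cv2.imwrite("pics/t.png",b)
z=dict(dock=0,dock_mouth=0,dock_collar=.077,handle=.108,sled=0,tongue_window=.011,vial_rack=0,tip_box=0,reagent=0,beaker=0)
for n in z:
  for c in ("top","scene"):
    for r in models.mark_of(n,c)[:2]:
      v,u=r["at"];print(n,c,round(r["score"],2),[int(u),int(v)],ray(c,(u,v),z[n])[:2].round(4))
print(sensors.state())
E
```

```text
dock top 0.56 [212, 167] [0.5594 0.1485]
dock top 0.29 [249, 111] [0.709  0.0545]
dock scene 0.73 [313, 237] [0.5718 0.1464]
dock_mouth top 0.57 [222, 164] [0.568  0.1229]
dock_mouth scene 0.88 [303, 235] [0.5671 0.1229]
dock_collar top 0.9 [179, 163] [0.5574 0.2205]
dock_collar top 0.16 [200, 218] [0.4252 0.1646]
dock_collar scene 0.86 [348, 214] [0.5604 0.2165]
dock_collar scene 0.38 [221, 208] [ 0.579  -0.0676]
handle top 0.58 [175, 160] [0.5592 0.2245]
handle top 0.51 [178, 110] [0.6795 0.2231]
handle scene 0.72 [350, 203] [0.5577 0.2144]
handle scene 0.72 [300, 233] [0.6552 0.1113]
sled top 0.89 [327, 177] [ 0.5393 -0.1526]
sled top 0.86 [391, 255] [ 0.344  -0.3203]
sled scene 0.95 [358, 153] [0.2411 0.2667]
sled scene 0.68 [189, 215] [ 0.5394 -0.1569]
tongue_window top 0.86 [300, 185] [ 0.5173 -0.0831]
tongue_window top 0.65 [412, 235] [ 0.3952 -0.3687]
tongue_window scene 0.72 [127, 164] [ 0.3837 -0.3671]
tongue_window scene 0.66 [380, 170] [0.3209 0.3207]
vial_rack top 0.84 [247, 111] [0.7096 0.0612]
vial_rack scene 0.84 [268, 283] [0.709  0.0548]
vial_rack scene 0.38 [191, 2
[... 253 characters left out ...]
': 1.1, 'joint_pos': array([-1.51910296e+00,  1.58398326e-01,  1.59699201e+00,  1.01188685e-05,
        1.38617387e+00, -2.10090919e-01]), 'dq': array([ 3.51328462e-04,  1.51218055e-03, -9.56425973e-05, -7.13605859e-04,
       -9.37309680e-06,  1.06446893e-03]), 'joint_efforts': array([ 2.41941507e-04, -3.96020257e+01, -3.31704068e+01, -3.14734189e-04,
        6.51204628e-04,  4.06164105e-06]), 'ee_pos': array([ 0.14879996, -0.5554085 ,  0.23130409]), 'ee_rot': array([ 3.14156276e+00, -3.79585189e-06,  2.61782433e-01]), 'contact_force': array([ 0.05875227,  0.45476764, -0.41397261]), 'wrist_torque': array([0.02407709, 0.00712556, 0.01753177]), 'grip_force': 0.0, 'width': 0.08515392442695599}
```

View pics/t.png

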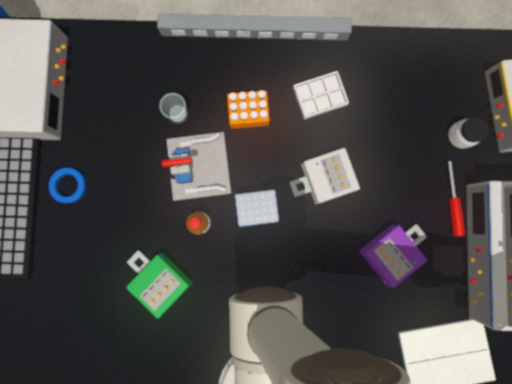

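View pics/s.png

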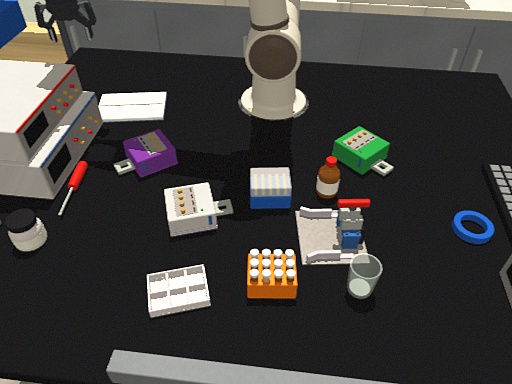

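The top view shows the white sled at about (330,177), with its tongue pointing at the dock. The dock is at (200,165) with its red handle at (177,161), the rack is at (248,108) and the tip box at (257,208). The scene view agrees. The green and purple look-alikes lie away from the path.

```bash
cat >> h.py <<'E'
from scipy.spatial.transform import Rotation as Ro
def go(p,yaw):
    s=sensors.state();R=Ro.from_euler("xyz",s["ee_rot"]);T=Ro.from_euler("xyz",[np.pi,0,yaw])
    print("shift cm",(R.inv().apply(np.array(p)-s["ee_pos"])*100).round(2),"turn",(R.inv()*T).as_rotvec().round(3))
E
python3 -c "
from h import *
go([.559,.20,.26],1.66)"
```

```text
shift cm [ 59.17 -62.35  -2.87] turn [ 0.     0.    -1.398]
```

apply_moves --rows '[[[30,-31,-4],[0,0,-0.7],100],[[30,-31,-4],[0,0,-0.7],100],[[59.2,-62.4,-2.9],[0,0,-1.4],100],[[59.2,-62.4,-2.9],[0,0,-1.4],100],[[59.2,-62.4,-2.9],[0,0,-1.4],100],[[59.2,-62.4,-2.9],[0,0,-1.4],100],[[59.2,-62.4,-2.9],[0,0,-1.4],100],[[59.2,-62.4,-2.9],[0,0,-1.4],100],[[59.2,-62.4,-2.9],[0,0,-1.4],100],[[59.2,-62.4,-2.9],[0,0,-1.4],100]]'

```text
time_s: 2.35
ee_pos: [0.4478, -0.0049, 0.2552]
ee_rot: [3.14, 0.001, 1.662]
contact_force: [1.8, -0.4, -0.2]
width: 0.0853
grip_force: 0.0
```

apply_moves --rows '[[[19.4,12.9,0],[0,0,0],100],[[19.4,12.9,0],[0,0,0],100],[[19.4,12.9,0],[0,0,0],100],[[19.4,12.9,0],[0,0,0],100],[[19.4,12.9,0],[0,0,0],100],[[19.4,12.9,0],[0,0,0],100]]'

```text
time_s: 3.1
ee_pos: [0.5576, 0.1977, 0.2545]
ee_rot: [-3.141, 0.0, 1.662]
contact_force: [0.4, -0.4, -0.4]
width: 0.0851
grip_force: 0.0
```

```bash
cat >> h.py <<'E'
def wray(uv,z,s):
    c=cams.calibration("wrist");K=np.array(c["camera_matrix"]);T=np.array(c["T_tool_cam"])
    R=Ro.from_euler("xyz",s["ee_rot"]).as_matrix()@T[:3,:3]; o=s["ee_pos"]+Ro.from_euler("xyz",s["ee_rot"]).apply(T[:3,3])
    d=R@np.linalg.inv(K)@np.array([uv[0],uv[1],1.]);return o+d*(z-o[2])/d[2]
E
python3 - <<'E'
from h import *
s=sensors.state();print(s["ee_pos"],s["ee_rot"])
cv2.imwrite("pics/w1.png",cams.read_camera("wrist"))
z=dict(dock=0,dock_mouth=0,dock_collar=.077,handle=.108,reagent=0)
for n in z:
    for r in models.mark_of(n,"wrist")[:2]:
      v,u=r["at"];print(n,round(r["score"],2),[int(u),int(v)],wray((u,v),z[n],s).round(4))
for r in models.masks_of("handle","wrist")[:1]:
    m=r["pixels"].astype(np.uint8);print(r["score"],r["rect"],cv2.minAreaRect(cv2.findNonZero(m)))
    (cx,cy),(w,h),a=cv2.minAreaRect(cv2.findNonZero(m));b=cv2.boxPoints(((cx,cy),(w,h),a))
    print([wray(q,.117,s)[:2].round(4) for q in b])
E
```

```text
[0.55758887 0.19771414 0.25450267] [-3.14099526e+00  4.30498792e-04  1.66194892e+00]
dock 0.71 [256, 197] [0.5661 0.1477 0.    ]
dock_mouth 0.86 [256, 212] [0.5694 0.1255 0.    ]
dock_collar 0.56 [251, 147] [0.5535 0.2258 0.077 ]
handle 0.86 [252, 153] [0.5545 0.2235 0.108 ]
reagent 0.58 [149, 165] [0.4176 0.1797 0.    ]
0.72 [244.3, 120.3, 262.3, 189.4] ((253.54681396484375, 154.49853515625), (71.37140655517578, 17.11664390563965), 88.21009063720703)
[array([0.5438, 0.2557]), array([0.5594, 0.2576]), array([0.5681, 0.1906]), array([0.5516, 0.1885])]
```

View pics/w1.png

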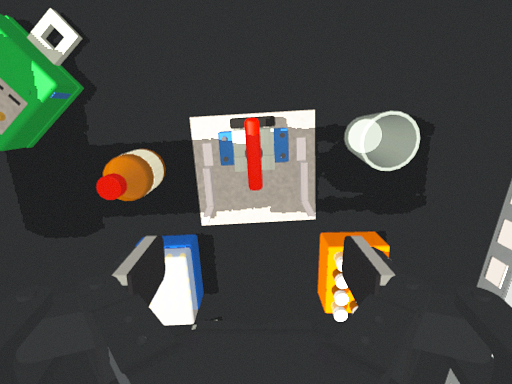

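The handle bar runs from (253,121) to (256,189). It is centred between the bridge posts, between bottle and beaker, and nothing stands in the way of a straight descent.

```bash
python3 -c "
from h import *
go([.5555,.223,.089],1.691)"
```

```text
shift cm [ 2.57  0.   16.6 ] turn [ 0.    0.   -0.03]
```

apply_moves --rows '[[[2.6,0,5],[0,0,-0.03],60],[[2.6,0,10],[0,0,-0.03],60],[[2.6,0,14],[0,0,-0.03],60],[[2.6,0,16.6],[0,0,-0.03],60],[[2.6,0,16.6],[0,0,-0.03],40],[[2.6,0,16.6],[0,0,-0.03],0],[[2.6,0,16.6],[0,0,-0.03],0],[[2.6,0,16.6],[0,0,-0.03],0],[[2.6,0,16.6],[0,0,-0.03],0],[[2.6,0,16.6],[0,0,-0.03],0]]' --newtons 60

```text
time_s: 4.7
ee_pos: [0.5552, 0.224, 0.0905]
ee_rot: [-3.141, -0.0, 1.692]
contact_force: [-5.2, -0.2, 2.6]
width: 0.0129
grip_force: 59.3
```

apply_moves --rows '[[[0,-0.1,-1],[0,0,0],0],[[0,-0.1,-2],[0,0,0],0],[[0,-0.1,-3],[0,0,0],0],[[0,-0.1,-3.4],[0,0,0],0],[[0,-0.1,-3.4],[0,0,0],0]]'

```text
time_s: 5.32
ee_pos: [0.5551, 0.224, 0.123]
ee_rot: [3.14, -0.0, 1.692]
contact_force: [6.2, 2.5, -12.3]
width: 0.0126
grip_force: 58.7
```

apply_moves --rows '[[[0,0,0],[0,0,0.17],0],[[0,0,0],[0,0,0.34],0],[[0,0,0],[0,0,0.51],0],[[0,0,0],[0,0,0.68],0],[[0,0,0],[0,0,0.78],0],[[0,0,0],[0,0,0.78],0]]'

```text
time_s: 6.08
ee_pos: [0.556, 0.2237, 0.1231]
ee_rot: [3.139, -0.003, 0.911]
contact_force: [9.9, 2.4, -12.1]
width: 0.0128
grip_force: 58.6
```

apply_moves --rows '[[[0,0,0],[0,0,0.17],0],[[0,0,0],[0,0,0.34],0],[[0,0,0],[0,0,0.51],0],[[0,0,0],[0,0,0.68],0],[[0,0,0],[0,0,0.79],0],[[0,0,0],[0,0,0.79],0],[[0,0,0.5],[0,0,0.79],0],[[0,0,1.0],[0,0,0.79],0],[[0,0,1.0],[0,0,0.79],0]]'

```text
time_s: 7.2
ee_pos: [0.5566, 0.223, 0.1144]
ee_rot: [3.14, -0.004, 0.122]
contact_force: [5.7, -2.2, -3.7]
width: 0.0131
grip_force: 59.8
```

Now I open the gripper, rise and look. I'll turn toward the sled in the same move.

apply_moves --rows '[[[0,0,0],[0,0,0],50],[[0,0,0],[0,0,0],100],[[0,0,0],[0,0,0],100],[[0,0,0],[0,0,0],100],[[0,0,-6],[0,0,0],100],[[0,0,-12],[0,0,0],100],[[-10,10,-15],[0,0,-0.3],100],[[-10,10,-15],[0,0,-0.3],100]]'

```text
time_s: 8.2
ee_pos: [0.4786, 0.1267, 0.26]
ee_rot: [3.14, -0.002, 0.428]
contact_force: [0.1, -1.8, 1.5]
width: 0.0852
grip_force: 0.0
```

Run:
```python
from h import *
s=sensors.state();print(s["ee_pos"],s["ee_rot"])
im=cams.read_camera("scene")
s=cams.read_camera("top")
cv2.imwrite("pics/s2.png",np.vstack([cv2.resize(im[150:290,250:430],(720,560))[:300], cv2.resize(s[100:220,130:380],(720,300))]))
z=dict(sled=0,tongue_window=.011,handle=.132,tip_box=0,vial_rack=0)
for n in z:
  for c in ("top","scene"):
    for r in models.mark_of(n,c)[:3]:
      v,u=r["at"];print(n,c,round(r["score"],2),[int(u),int(v)],ray(c,(u,v),z[n])[:2].round(4))
go([.525,-.16,.26],1.86)
```

```text
[0.47862151 0.12665644 0.25998091] [ 3.14047277e+00 -1.57141375e-03  4.27548595e-01]
sled top 0.92 [330, 177] [ 0.5416 -0.162 ]
sled top 0.87 [391, 253] [ 0.3491 -0.3205]
sled top 0.61 [162, 281] [0.2615 0.2649]
sled scene 0.76 [149, 159] [ 0.3432 -0.3188]
sled scene 0.7 [356, 155] [0.2538 0.2601]
sled scene 0.66 [192, 213] [ 0.531  -0.1514]
tongue_window top 0.96 [412, 234] [ 0.3992 -0.369 ]
tongue_window top 0.83 [302, 187] [ 0.5102 -0.0865]
tongue_window top 0.73 [139, 263] [0.3081 0.3233]
tongue_window scene 0.76 [382, 165] [0.3003 0.3279]
tongue_window scene 0.61 [222, 209] [ 0.5202 -0.0774]
handle scene 0.82 [355, 196] [0.5578 0.2223]
tip_box top 0.76 [256, 207] [0.4561 0.0302]
tip_box scene 0.77 [269, 196] [0.4472 0.031 ]
vial_rack top 0.62 [250, 112] [0.7083 0.0519]
vial_rack scene 0.64 [266, 282] [0.7072 0.0486]
shift cm [-7.64 28.13 -0.18] turn [-1.000e-03  0.000e+00 -1.437e+00]
```

View pics/s2.png

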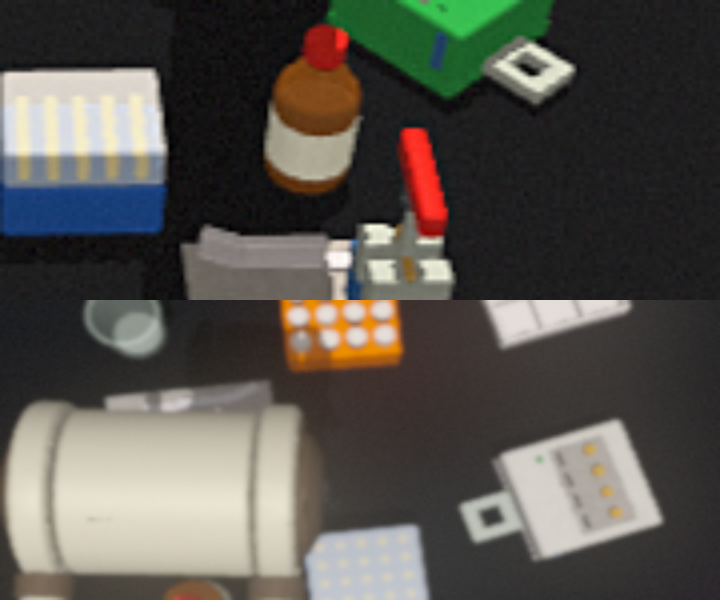

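The red bar now lies across the collar, raised, with the brass cross-pin in the notch. The sled (lower part, about (580,490)) has not moved. Next I go above its tongue.

apply_moves --rows '[[[-7.6,28.1,0],[0,0,-0.7],100],[[-7.6,28.1,0],[0,0,-0.7],100],[[-7.6,28.1,0],[0,0,-1.437],100],[[-7.6,28.1,0],[0,0,-1.437],100],[[-7.6,28.1,0],[0,0,-1.437],100],[[-7.6,28.1,0],[0,0,-1.437],100],[[-7.6,28.1,0],[0,0,-1.437],100],[[-7.6,28.1,0],[0,0,-1.437],100],[[-7.6,28.1,0],[0,0,-1.437],100],[[-7.6,28.1,0],[0,0,-1.437],100]]'

```text
time_s: 10.05
ee_pos: [0.5249, -0.1599, 0.2585]
ee_rot: [-3.141, -0.0, 1.856]
contact_force: [-0.1, 0.6, 0.4]
width: 0.0855
grip_force: 0.0
```

Run:
```python
from h import *
s=sensors.state();print(s["ee_pos"],s["ee_rot"])
cv2.imwrite("pics/w2.png",cams.read_camera("wrist"))
z=dict(sled=0,tongue_window=.011,dock_mouth=0,tip_box=0,vial_rack=0,dock=0,dock_collar=.077)
for n in z:
    for r in models.mark_of(n,"wrist")[:2]:
      v,u=r["at"];print(n,round(r["score"],2),[int(u),int(v)],wray((u,v),z[n],s).round(4))
```

```text
[ 0.52493946 -0.1598523   0.25851099] [-3.14144132e+00 -1.86000641e-04  1.85641724e+00]
sled 0.81 [105, 222] [ 0.3454 -0.3059  0.    ]
sled 0.61 [268, 155] [ 0.5423 -0.1469  0.    ]
tongue_window 0.91 [263, 96] [ 0.5137 -0.0764  0.011 ]
vial_rack 0.58 [448, 34] [0.7099 0.0579 0.    ]
dock 0.61 [262, 101] [ 0.514  -0.0819  0.    ]
```

View pics/w2.png

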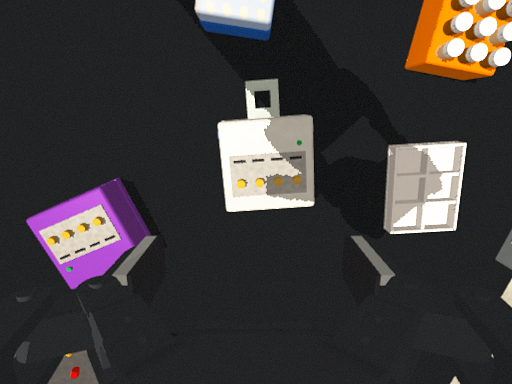

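The sled's top has corners at (219,122), (313,115), (314,208) and (226,211). Its tongue window is at (263,99).

Run:
```python
from h import *
s=sensors.state()
P=[wray(q,.054,s)[:2] for q in [(219,122),(313,115),(314,208),(226,211)]]
for p in P: print(p.round(4))
c=np.mean(P,0);w=wray((263,99),.016,s)[:2]
print("c",c,"w",w, wray((246,81),.016,s)[:2],wray((279,79),.016,s)[:2])
d=w-c;print("yaw",np.arctan2(-d[0],d[1]),np.linalg.norm(d)); e=P[1]-P[0];f=P[2]-P[3];print(np.arctan2(e[1],e[0]),np.arctan2(f[1],f[0]))
go([w[0],w[1],.012],1.571+np.arctan2(-d[0],d[1]))
```

```text
[ 0.4723 -0.1192]
[ 0.5724 -0.0815]
[ 0.6106 -0.1857]
[ 0.5079 -0.2202]
c [ 0.54080969 -0.15161666] w [ 0.51381188 -0.07932435] [ 0.48778308 -0.06513623] [ 0.52570153 -0.05151914]
yaw 0.35741415352826134 0.07716903509098136
0.36014529885263113 0.3239364091670735
shift cm [ 8.05  1.23 24.67] turn [ 0.    0.   -0.07]
```

apply_moves --rows '[[[8.0,1.2,6],[0,0,-0.07],100],[[8.0,1.2,12],[0,0,-0.07],100],[[8.0,1.2,18],[0,0,-0.07],100],[[8.0,1.2,22],[0,0,-0.07],100],[[8.0,1.2,25.3],[0,0,-0.07],100],[[8.0,1.2,25.3],[0,0,-0.07],70],[[8.0,1.2,25.3],[0,0,-0.07],30],[[8.0,1.2,25.3],[0,0,-0.07],30],[[8.0,1.2,25.3],[0,0,-0.07],30]]' --newtons 40

```text
time_s: 11.58
ee_pos: [0.5156, -0.0808, 0.0083]
ee_rot: [3.138, 0.003, 1.928]
contact_force: [-2.5, 0.1, 6.5]
width: 0.0388
grip_force: 41.5
```

apply_moves --rows '[[[-0.3,0.6,-0.05],[0,0,0.02],30],[[-0.8,1.6,-0.1],[0,0,0.05],30],[[-1.4,2.6,-0.1],[0,0,0.09],30],[[-2.0,3.6,-0.1],[0,0,0.13],30],[[-2.6,4.7,-0.1],[0,0,0.17],30],[[-3.2,5.8,-0.1],[0,0,0.21],30],[[-3.8,6.7,-0.1],[0,0,0.237],30],[[-3.85,6.9,-0.1],[0,0,0.237],30],[[-3.85,6.9,-0.1],[0,0,0.237],30]]'

```text
time_s: 12.7
ee_pos: [0.5921, -0.0923, 0.0083]
ee_rot: [3.141, 0.001, 1.692]
contact_force: [-3.7, -0.8, 6.5]
width: 0.0383
grip_force: 41.5
```

Run:
```python
from h import *
cams.read_camera("wrist");s=sensors.state();print(s["ee_pos"],s["ee_rot"])
a=cams.read_camera("scene");b=cams.read_camera("top")
z=dict(sled=0,tongue_window=.011,dock=0,dock_mouth=0,dock_collar=.077,vial_rack=0,tip_box=0)
for n in z:
  for c in ("top","scene"):
    for r in models.mark_of(n,c)[:3]:
      v,u=r["at"];print(n,c,round(r["score"],2),[int(u),int(v)],ray(c,(u,v),z[n])[:2].round(4))
x=np.vstack([cv2.resize(b[80:230,150:380],(720,470))])
cv2.imwrite("pics/t3.png",x)
```

```text
[ 0.59207623 -0.0923014   0.00827752] [3.14089072e+00 9.90382309e-04 1.69183079e+00]
sled top 0.94 [334, 152] [ 0.6075 -0.17  ]
sled top 0.66 [389, 255] [ 0.3429 -0.3139]
sled top 0.56 [161, 282] [0.2597 0.2668]
sled scene 0.7 [147, 161] [ 0.3543 -0.3202]
sled scene 0.64 [178, 233] [ 0.5973 -0.1699]
sled scene 0.63 [359, 154] [0.2452 0.2707]
tongue_window top 0.75 [412, 234] [ 0.3982 -0.3705]
tongue_window top 0.73 [136, 262] [0.3103 0.3316]
tongue_window top 0.65 [307, 154] [ 0.5982 -0.0983]
tongue_window scene 0.98 [383, 168] [0.3116 0.3288]
tongue_window scene 0.89 [125, 166] [ 0.3944 -0.3687]
tongue_window scene 0.69 [210, 232] [ 0.5961 -0.0924]
dock top 0.56 [214, 168] [0.5554 0.1416]
dock scene 0.85 [313, 238] [0.5747 0.1451]
dock scene 0.46 [354, 197] [0.4232 0.2467]
dock_mouth top 0.62 [220, 164] [0.5669 0.1265]
dock_mouth scene 0.77 [301, 236] [0.5701 0.1186]
dock_mouth scene 0.38 [352, 197] [0.4237 0.2426]
dock_collar top 0.7 [179, 162] [0.5577 0.2201]
dock_collar scene 0.55 [346, 212] [0.5537 0.2121]
vial_rack top 0.97 [249, 111] [0.7096 0.0538]
vial_rack top 0.68 [221, 163] [0.5696 0.1232]
vial_rack scene 0.84 [269, 278] [0.6973 0.0549]
tip_box top 0.73 [179, 164] [0.5634 0.235 ]
tip_box top 0.59 [257, 206] [0.4593 0.0272]
tip_box scene 0.93 [266, 196] [0.4483 0.0228]
```

View pics/t3.png

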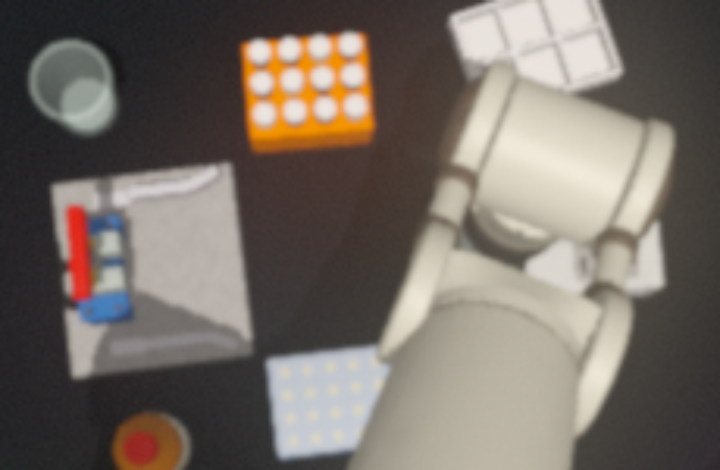

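The sled is on the dock axis, its tongue gripped under the arm and pointing between the tip box (330,400) and the rack (308,92). I pull it along the axis toward the mouth.

apply_moves --rows '[[[1,0,0],[0,0,0],30],[[3,0,0],[0,0,0],30],[[5.5,0.05,0],[0,0,0],30],[[8,0.1,0],[0,0,0],30],[[10.5,0.1,0],[0,0,0],30],[[13,0.1,0],[0,0,0],30],[[15.5,0.15,0],[0,0,0],30],[[17.5,0.15,0],[0,0,0],30],[[18,0.2,0],[0,0,0],30],[[18,0.2,0],[0,0,0],30]]'

```text
time_s: 14.8
ee_pos: [0.5732, 0.0878, 0.0083]
ee_rot: [3.139, 0.0, 1.693]
contact_force: [-0.2, -0.1, 7.7]
width: 0.039
grip_force: 41.4
```

Run:
```python
from h import *
s=sensors.state();w=cams.read_camera("wrist");print(s["ee_pos"],s["ee_rot"],s["width"])
cv2.imwrite("pics/w4.png",w)
a=cams.read_camera("scene");b=cams.read_camera("top")
z=dict(sled=0,tongue_window=.011,dock=0,dock_mouth=0,dock_collar=.077)
for n in z:
  for c in ("top","scene","wrist"):
    for r in models.mark_of(n,c)[:3]:
      v,u=r["at"];p=(wray((u,v),z[n],s) if c=="wrist" else ray(c,(u,v),z[n]))[:2]
      if p[0]>.45 and p[1]>-.15: print(n,c,round(r["score"],2),[int(u),int(v)],p.round(4))
```

```text
[0.57321659 0.08781376 0.00827571] [3.13859974e+00 4.33905219e-04 1.69314368e+00] 0.03897512345680241
sled top 0.81 [267, 159] [0.5842 0.0045]
sled scene 0.89 [254, 234] [0.5796 0.0087]
tongue_window top 0.85 [235, 162] [0.5717 0.0883]
dock top 0.62 [217, 163] [0.5698 0.1353]
dock scene 0.76 [313, 236] [0.5677 0.1449]
dock wrist 0.61 [251, 127] [0.5657 0.1459]
dock_mouth top 0.87 [216, 166] [0.5624 0.136 ]
dock_mouth scene 0.73 [301, 234] [0.5641 0.1169]
dock_mouth wrist 0.85 [257, 170] [0.5714 0.1248]
dock_collar top 0.55 [176, 161] [0.5606 0.2289]
dock_collar scene 0.81 [349, 217] [0.5685 0.2175]
```

View pics/w4.png

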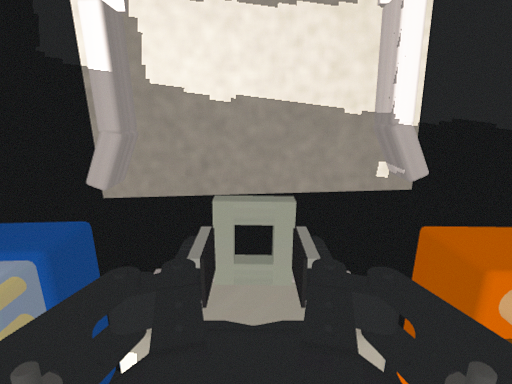

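The tongue (213–295, 197) sits centred before the mouth, whose guide tips are at (90,188) and (425,178). The front edge of the dock sheet looks tilted by about 0.03 rad, so I measure it.

Run:
```python
from h import *
s=sensors.state()
def pr(n,a,b,z):
    p,q=wray(a,z,s)[:2],wray(b,z,s)[:2];d=q-p;print(n,p.round(4),q.round(4),"mid",((p+q)/2).round(4),"ang",np.arctan2(d[1],d[0]).round(3))
pr("sheet",(103,197),(411,188),0)
pr("guide tips bottom",(103,190),(413,181),0)
pr("guide tips top outer",(88,183),(428,172),.022)
pr("tongue end",(213,197),(295,197),.016)
w=cv2.imread("pics/w4.png");cv2.imwrite("pics/w4b.png",cv2.resize(w[0:210,60:450],(780,420),interpolation=cv2.INTER_CUBIC))
```

```text
sheet [0.4922 0.1007] [0.6522 0.1251] mid [0.5722 0.1129] ang 0.152
guide tips bottom [0.4923 0.1045] [0.6522 0.1289] mid [0.5723 0.1167] ang 0.151
guide tips top outer [0.4964 0.1142] [0.6449 0.1373] mid [0.5707 0.1257] ang 0.155
tongue end [0.5513 0.1126] [0.5897 0.1173] mid [0.5705 0.1149] ang 0.121
```

View pics/w4b.png

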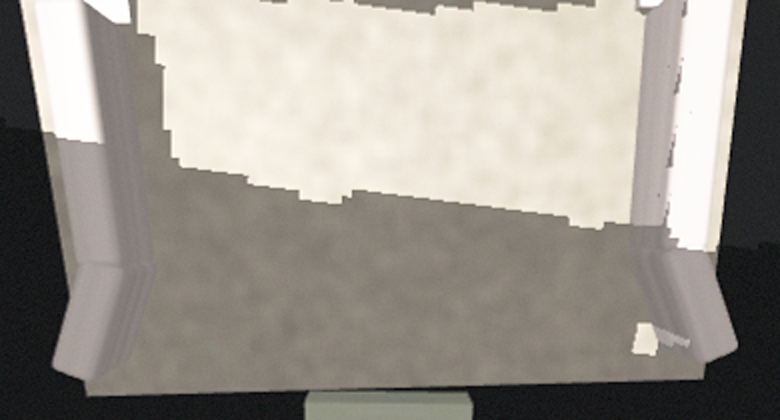

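The crop confirms it: the guides are symmetric about the tongue, but the dock is yawed about 0.153 rad, 0.03 more than the sled. I correct the yaw while going on.

apply_moves --rows '[[[0.3,0.2,0],[0,0,-0.015],30],[[0.8,0.35,0],[0,0,-0.031],30],[[1.6,0.35,0],[0,0,-0.031],30],[[2.6,0.3,0],[0,0,-0.031],30],[[3.6,0.25,0],[0,0,-0.031],30],[[4.5,0.2,0],[0,0,-0.031],30],[[4.9,0.2,0],[0,0,-0.031],30],[[4.9,0.2,0],[0,0,-0.031],30]]'

```text
time_s: 16.7
ee_pos: [0.5696, 0.136, 0.0083]
ee_rot: [3.138, 0.001, 1.724]
contact_force: [0.0, -4.0, 5.6]
width: 0.0386
grip_force: 41.3
```

Run:
```python
from h import *
s=sensors.state();w=cams.read_camera("wrist");print(s["ee_pos"],s["ee_rot"],s["contact_force"])
cv2.imwrite("pics/w5.png",w)
p=np.array([.5691,.1369])
```

```text
[0.56958571 0.13603411 0.00828933] [3.13813244e+00 1.27724473e-03 1.72389930e+00] [ 0.02602107 -4.02535702  5.64220868]
```

View pics/w5.png

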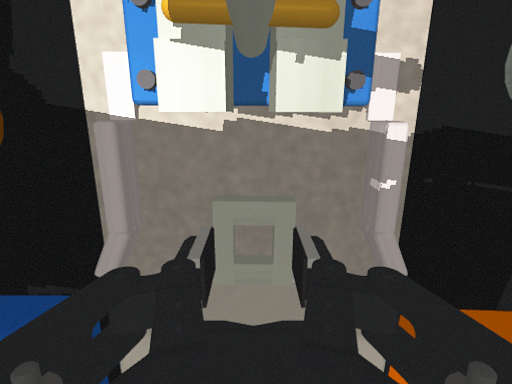

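The tongue is centred and square to the bridge (front edge level at row 104, centre about column 252; tongue about 254). Before rising I check that the wrist camera clears the handle.

```bash
python3 -c "
from h import *
print(np.round(cams.calibration('wrist')['T_tool_cam'],3))"
```

```text
[[ 0.    -0.965 -0.262  0.066]
 [ 1.     0.    -0.     0.   ]
 [ 0.    -0.262  0.965 -0.142]
 [ 0.     0.     0.     1.   ]]
```

apply_moves --rows '[[[0,0,0],[0,0,0],45],[[0,0,0],[0,0,0],60],[[0,0,0],[0,0,0],60],[[0,0,-3],[0,0,0],60],[[-0.5,0,-8],[0,0,0],65],[[-6,0,-9.5],[0,0,0],65],[[-12,0,-9.5],[0,0,0],65],[[-16.5,0,-9.5],[0,0,0],65],[[-16.8,0,-9.5],[0,0,0],65],[[-16.8,0,-9.5],[0,0,0],65]]'

```text
time_s: 18.0
ee_pos: [0.5931, -0.0294, 0.1012]
ee_rot: [-3.141, -0.001, 1.723]
contact_force: [-1.2, 0.7, -0.6]
width: 0.0555
grip_force: 0.0
```

Run:
```python
from h import *
s=sensors.state();w=cams.read_camera("wrist");print(s["ee_pos"],s["ee_rot"],s["contact_force"],s["width"])
cv2.imwrite("pics/w6.png",w)
for n,z in dict(sled=0,tongue_window=.011,dock_mouth=0).items():
    for r in models.mark_of(n,"wrist")[:2]:
      v,u=r["at"];print(n,round(r["score"],2),[int(u),int(v)],wray((u,v),z,s).round(4))
```

```text
[ 0.59306176 -0.02941878  0.10118804] [-3.14077428e+00 -1.08056945e-03  1.72250124e+00] [-1.1543027   0.66297727 -0.56637935] 0.05546943778618541
sled 0.72 [257, 73] [0.5821 0.0641 0.    ]
```

View pics/w6.png

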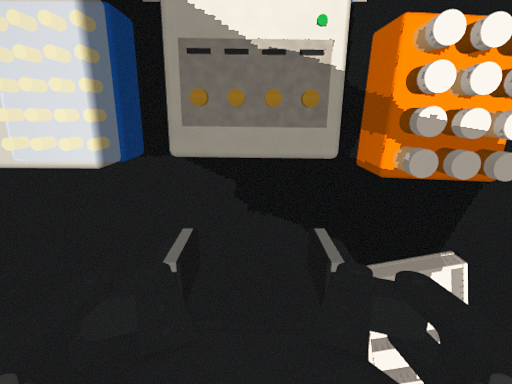

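The sled's rear edge is at row 157 (columns 172–340), centred between the fingers, with rack and tip box well outside. I descend and push with both fingers.

apply_moves --rows '[[[0,0.15,4],[0,0,0],65],[[0,0.15,8],[0,0,0],65],[[0,0.15,8],[0,0,0],65],[[1.5,0.15,8],[0,0,0],65],[[2.5,0.15,8],[0,0,0],65],[[3.5,0.15,8],[0,0,0],65],[[4.7,0.15,8],[0,0,0],65],[[6,0.15,8],[0,0,0],65],[[7.3,0.15,8],[0,0,0],65],[[8.5,0.15,8],[0,0,0],65]]'

```text
time_s: 19.45
ee_pos: [0.584, 0.0538, 0.0238]
ee_rot: [3.138, 0.003, 1.723]
contact_force: [1.2, -5.6, 3.3]
width: 0.055
grip_force: 2.9
```

Run:
```python
from h import *
s=sensors.state();print(s["ee_pos"],s["ee_rot"],s["contact_force"],s["wrist_torque"])
cams.read_camera("scene");cams.read_camera("top");cams.read_camera("wrist")
for c in ("top","scene","wrist"):
    for r in models.mark_of("sled",c)[:3]:
      v,u=r["at"];p=wray((u,v),0,s) if c=="wrist" else ray(c,(u,v),0);print(c,round(r["score"],2),[int(u),int(v)],p.round(4))
R=np.array([-.152,.988]);print("tcp dock y",(s["ee_pos"][:2]-[.5675,.1467])@R)
```

```text
[0.58401645 0.05375892 0.02384027] [3.13752700e+00 3.00650447e-03 1.72333120e+00] [ 1.1513562  -5.59767876  3.30209554] [-0.81724368 -0.06753065  0.03425574]
top 0.96 [161, 281] [0.2609 0.2669 0.    ]
top 0.8 [387, 251] [ 0.3537 -0.3098  0.    ]
top 0.72 [226, 161] [0.5739 0.1116 0.    ]
scene 0.88 [300, 235] [0.5693 0.1153 0.    ]
scene 0.75 [356, 154] [0.2459 0.2616 0.    ]
scene 0.71 [147, 163] [ 0.3597 -0.318  -0.    ]
wrist 0.8 [251, 108] [0.5729 0.1203 0.    ]
wrist 0.56 [31, 230] [ 0.4534  0.0311 -0.    ]
tcp dock y -0.09433628833391346
```

apply_moves --rows '[[[0.8,0,0],[0,0,0],65],[[1.6,0,0],[0,0,0],65],[[2.2,0,0],[0,0,0],65],[[2.6,0,0],[0,0,0],65],[[2.8,0,0],[0,0,0],65],[[2.8,0,0],[0,0,0],65]]'

```text
time_s: 20.5
ee_pos: [0.5781, 0.0806, 0.0216]
ee_rot: [-3.141, 0.003, 1.723]
contact_force: [1.0, -8.7, -1.9]
width: 0.0552
grip_force: 4.3
```

apply_moves --rows '[[[0.2,0,0],[0,0,0],65],[[0.4,0,0],[0,0,0],65],[[0.4,0,0],[0,0,0],65]]'

```text
time_s: 20.88
ee_pos: [0.5783, 0.0808, 0.0222]
ee_rot: [-3.142, 0.009, 1.725]
contact_force: [1.2, -22.6, 1.6]
width: 0.0553
grip_force: 11.3
```

Run:
```python
from h import *
s=sensors.state();print(s["ee_pos"],s["contact_force"],(s["ee_pos"][:2]-[.5675,.1467])@np.array([-.152,.988]))
cams.read_camera("scene");cams.read_camera("wrist")
for c in ("scene","wrist"):
    for r in models.mark_of("sled",c)[:3]:
      v,u=r["at"];p=wray((u,v),0,s) if c=="wrist" else ray(c,(u,v),0);print(c,round(r["score"],2),[int(u),int(v)],p.round(4))
```

```text
[0.57834212 0.08079345 0.02224963] [  1.22316677 -22.55596085   1.58029536] -0.06676367614670375
scene 0.92 [357, 152] [0.2399 0.2653 0.    ]
scene 0.74 [150, 160] [ 0.3491 -0.3135  0.    ]
wrist 0.76 [252, 108] [0.5679 0.1475 0.    ]
```

The push force rose to 22 N with no further motion, and the sled is at (0.568,0.1475), which is home. I back off and go above the handle.

apply_moves --rows '[[[-2,0,0],[0,0,0],65],[[-3,0,-3],[0,0,0],80],[[-3,0,-9],[0,0,0],100],[[-1,0,-15],[0,0,0.18],100],[[2,0,-21],[0,0,0.36],100],[[7,0,-24],[0,0,0.54],100],[[11,0,-24],[0,0,0.72],100],[[14,0,-24],[0,0,0.9],100],[[14,0,-24],[0,0,1.08],100],[[14,0,-24],[0,0,1.26],100]]'

```text
time_s: 22.32
ee_pos: [0.5554, 0.2254, 0.2614]
ee_rot: [-3.14, 0.0, 0.458]
contact_force: [0.8, 0.0, -0.5]
width: 0.0855
grip_force: 0.0
```

apply_moves --rows '[[[0,0,0],[0,0,0.16],100],[[0,0,0],[0,0,0.32],100],[[0,0,0],[0,0,0.32],100],[[0,0,0],[0,0,0.32],100]]'

```text
time_s: 22.82
ee_pos: [0.5559, 0.2245, 0.2615]
ee_rot: [-3.141, 0.0, 0.146]
contact_force: [-1.0, -0.6, 0.0]
width: 0.0855
grip_force: 0.0
```

Run:
```python
from h import *
s=sensors.state();w=cams.read_camera("wrist");print(s["ee_pos"],s["ee_rot"],s["contact_force"])
cv2.imwrite("pics/w7.png",w)
go([.5563,.2233,.113],.14)
for r in models.mark_of("handle","wrist")[:1]:
    v,u=r["at"];print(r["score"],wray((u,v),.132,s).round(4))
for r in models.masks_of("handle","wrist")[:1]:
    m=r["pixels"].astype(np.uint8);b=cv2.boxPoints(cv2.minAreaRect(cv2.findNonZero(m)))
    print([wray(q,.141,s)[:2].round(4) for q in b])
for n,z in dict(sled=0,dock_mouth=0,tongue_window=.011).items():
    for r in models.mark_of(n,"wrist")[:2]:
      v,u=r["at"];print(n,round(r["score"],2),[int(u),int(v)],wray((u,v),z,s).round(4))
```

```text
[0.5558815  0.22446301 0.26152001] [-3.14098543e+00  3.99908657e-04  1.45590575e-01] [-0.99310888 -0.57470037  0.02246878]
shift cm [ 0.02  0.12 14.86] turn [-0.     0.     0.005]
0.72 [0.5554 0.2243 0.132 ]
[array([0.5892, 0.2362]), array([0.5915, 0.2204]), array([0.5247, 0.21  ]), array([0.5223, 0.2268])]
sled 0.88 [197, 336] [0.2573 0.2728 0.    ]
sled 0.61 [312, 157] [0.5718 0.1457 0.    ]
dock_mouth 0.18 [313, 159] [0.5698 0.1429 0.    ]
tongue_window 0.77 [167, 312] [0.3051 0.3221 0.011 ]
```

View pics/w7.png

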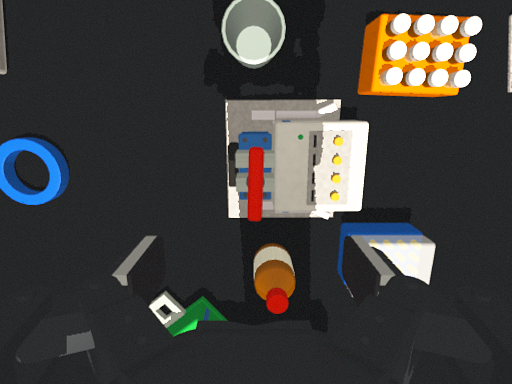

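The sled sits in the dock, between the rails. The red bar at (255,183) is still across, centred at (0.557,0.2235). I grip it.

apply_moves --rows '[[[0.08,0.1,5],[0,0,0],60],[[0.08,0.1,10],[0,0,0],60],[[0.08,0.1,14],[0,0,0],60],[[0.08,0.1,14.8],[0,0,0],60],[[0.08,0.1,14.8],[0,0,0],30],[[0.08,0.1,14.8],[0,0,0],0],[[0.08,0.1,14.8],[0,0,0],0],[[0.08,0.1,14.8],[0,0,0],0],[[0.08,0.1,14.8],[0,0,0],0]]' --newtons 60

```text
time_s: 24.25
ee_pos: [0.5589, 0.2233, 0.1163]
ee_rot: [3.141, -0.005, 0.143]
contact_force: [-0.1, -2.0, 6.8]
width: 0.013
grip_force: 61.6
```

apply_moves --rows '[[[0,0,-0.5],[0,0,0],0],[[0,0,-1.1],[0,0,0],0],[[0,0,-1.1],[0,0,0],0],[[0,0,-1.1],[0,0,-0.17],0],[[0,0,-1.1],[0,0,-0.34],0],[[0,0,-1.1],[0,0,-0.51],0],[[0,0,-1.1],[0,0,-0.68],0],[[0,0,-1.1],[0,0,-0.78],0],[[0,0,-1.1],[0,0,-0.78],0]]'

```text
time_s: 25.38
ee_pos: [0.5574, 0.2255, 0.1236]
ee_rot: [-3.14, -0.005, 0.923]
contact_force: [7.3, 8.4, -10.5]
width: 0.0127
grip_force: 59.1
```

apply_moves --rows '[[[0,0,-0.1],[0,0,-0.17],0],[[0,0,-0.1],[0,0,-0.34],0],[[0,0,-0.1],[0,0,-0.51],0],[[0,0,-0.1],[0,0,-0.68],0],[[0,0,-0.1],[0,0,-0.8],0],[[0,0,-0.1],[0,0,-0.8],0],[[0,0,1.0],[0,0,-0.8],0],[[0,0,2.0],[0,0,-0.8],0],[[0,0,3.0],[0,0,-0.8],0],[[0,0,3.0],[0,0,-0.8],0]]'

```text
time_s: 26.62
ee_pos: [0.5547, 0.2262, 0.0932]
ee_rot: [-3.138, -0.005, 1.723]
contact_force: [-2.0, 9.9, -6.1]
width: 0.0129
grip_force: 59.9
```

apply_moves --rows '[[[0,0,0.1],[0,0,0],40],[[0,0,0.1],[0,0,0],90],[[0,0,0.1],[0,0,0],100],[[0,0,0.1],[0,0,0],100],[[0,0,-4],[0,0,0],100],[[0,0,-10],[0,0,0],100],[[0,0,-16],[0,0,0],100],[[-4,0,-18],[0,0,0],100],[[-4,0,-18],[0,0,0],100],[[-4,0,-18],[0,0,0],100]]'

```text
time_s: 27.88
ee_pos: [0.5626, 0.1839, 0.2738]
ee_rot: [-3.14, -0.001, 1.722]
contact_force: [0.5, 0.3, 0.2]
width: 0.0858
grip_force: 0.0
```

Run:
```python
from h import *
s=sensors.state();w=cams.read_camera("wrist");print(s["ee_pos"],s["contact_force"])
a=cams.read_camera("scene")
for r in models.mark_of("handle","wrist")[:1]+models.mark_of("sled","wrist")[:2]:
    v,u=r["at"];print(r["score"],wray((u,v),.108,s).round(4),wray((u,v),0,s).round(4))
cv2.imwrite("pics/f.png",np.hstack([cv2.resize(w[50:330,130:390],(390,420)),cv2.resize(a[170:290,290:400],(385,420),interpolation=cv2.INTER_CUBIC)]))
```

```text
[0.56263599 0.1838969  0.27383232] [0.45641395 0.29964019 0.20748787]
0.98 [0.554  0.2243 0.108 ] [0.5544 0.2155 0.    ]
0.72 [0.335  0.2619 0.108 ] [0.2584 0.2663 0.    ]
0.59 [0.5654 0.1756 0.108 ] [0.5697 0.1496 0.    ]
```

View pics/f.png

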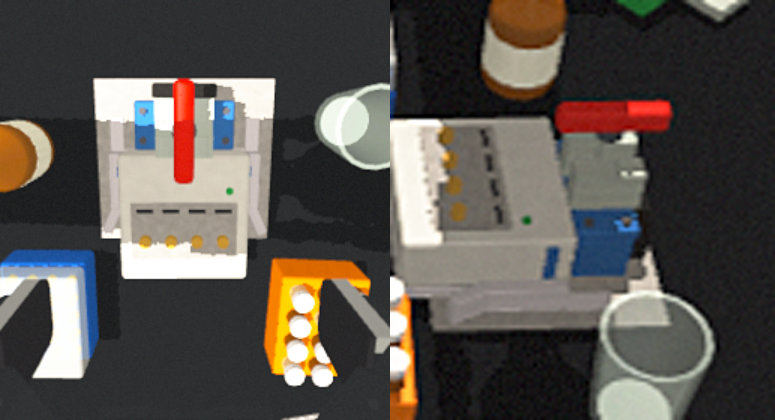

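The handle lies along the dock again, low over the collar, and the sled is home against the bridge. One numeric check of the handle height, then I hand in.

Run:
```python
from h import *
cams.read_camera("scene");r=models.mark_of("handle","scene")[0];print(r["at"],[proj("scene",[.5555,.2238,z])[::-1].round(1) for z in (.108,.121)])
m=models.masks_of("handle","scene")[0];print(m["rect"],proj("scene",[.5503,.2584,.108]),proj("scene",[.561,.189,.108]))
```

```text
[203.8, 352.8] [array([203.5, 354.4]), array([199.3, 355.4])]
[335.4, 200.5, 369.5, 216.5] [370.3601021  203.19240111] [338.34015916 203.82131728]
```

The handle's image position (row 203.8) matches the fully down height (203.5), not 13 mm up (199.3).

```bash
python3 -c "
from h import *
print(order.finish_job())"
```

```text
the job is handed in; nothing more can be done
None
```

The job is handed in: the sled is fully home in the dock and the pin is down through its tongue window, with the handle back along the dock; no verdict was returned.

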